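# Push the orange cassette back into the packed row

## Robot

A 6-joint arm with a two-finger parallel gripper is mounted at the origin on a cart in front of the work surface, level with it; the furniture and walls round the work are solid. World frame = base frame: x ahead of the robot, y to its left, z up, the work surface at z = 0. Lengths are in m, angles in rad, forces in N, time in s.
With the tool pointing down it reaches from about 0.3 to 0.825 m from the base axis. Payload 5.4 kg.
Tool frame: the origin (TCP) lies at the very end of the fingers, on their centre line; the grasp point (between the pads) lies 19 mm behind it; z points along the fingers, y is the direction in which the jaws open and shut (so a half turn about z gives the same grasp; the last joint's range is limited). The gripper opens to 92 mm and grips with 3 to 60 N. Pads are 20 mm wide; open, the fingers measure 128 mm over their backs; the gripper's body (75 mm by 189 mm) begins 69 mm behind the grasp point.
Start: joints at [0.9, 0.158, 1.597, -0, 1.386, -0.21], TCP at [0.256, 0.515, 0.215] pointing down, gripper open.
Joint ranges: [-2.91, 2.91], [-0.94, 2.29], [0.18, 2.7], [-1.29, 4.43], [0.17, 2.64], [-3, 3]. Speed limits (rad/s): [2.57, 2.57, 3.14, 3.14, 3.14, 3.14].

## Interface

Orientations are given as a unit quaternion [x, y, z, w].
In Python, from plant import bot gives the robot as it stands.
- The arm moves only by the tool move_arm, never from a script. Its argument "motion" is a list of rows, each a list of 3 entries, a list of its own where there are three numbers: the turn, a rotation vector about the tool's x, y, z in rad, then the shift along the tool's x, y, z in cm, then the finger opening in cm, from 0 to 9.19. In form: [[[wx, wy, wz], [x, y, z], claw], ...]. A call has 1 to 20 rows; each row is the pose to reach, as a shift and turn from the pose measured when the call began, along the tool's axes at that moment; what a row does not reach only later rows make up. A row lasts 1/8 s, in which the tool goes at most 62.5 mm and 10.7 degrees, less where a joint would pass 70% of its speed; a pose out of reach is approached as far as the arm can. A call with a gripper value outside its range is refused whole. The fingers move at their own pace and stop on an object; "squeeze" is the grip in N (left out, the last holds). Time passes only in rows, so rows that repeat a pose let the fingers close. It gives the time, the measured TCP pose, the force and the opening at its end, in the units of the state.
- bot.get_state(): the state, without advancing time (a new reading comes with each control period).
- bot.grab_frame(name): name is "scene" or "top"; returns the picture (420x560x3 uint8, blue, green, red); there is no depth.
- bot.get_calibration(name): a dict with "fx", "fy", "cx", "cy" (pixels), "extrinsics" (4x4, takes a point from world to camera coordinates). Camera axes: x right, y down, z forward; pixel columns grow to the right and rows downward; lengths in m; the calibration is good to about 2 mm. A picture is of the moment at which its call begins. get_calibration takes no time and is no camera call.
- bot.sign_off(): hands the job in, once; it reports no verdict.
The state is a dict: "time_s": time; "q": joint angles; "joint_velocities": joint speeds; "effort": joint torques, N m; "tool_pos": TCP position; "tcp_rot": TCP orientation; "ft_force": force on the tool from outside, world axes, zero at the start; "moment": the same for the moment, N m; "opening": opening from 0.0 (shut) to 1.0 (fully open).
Only numpy, scipy, OpenCV 4.12 (cv2) and the standard library are available. Lean on these libraries where they do the work, as an engineer would, in place of code of your own. Each camera call takes 0.05 s, during which the arm holds its last target.

## Task

Put the orange drill-bit cassette back into the rack: push it straight down into the narrow gap between the two grey cassettes, so that they make way, until it stands on the rack's floor, upright and in line with the row. Do not knock the grey cassettes over; they must still be standing upright in the row at the end.

Things in the scene. Friction and masses are not known exactly. Their poses are not given: they have to be found in the camera images.
- rack: Dark steel rack, fixed to the bench: base plate 110 (x) x 176 (y) x 8 mm, 65 mm high end plates at both y ends (164 mm between them), open at front, back and top. Origin: centre of its underside, on the bench; z up, y along the row. In it stand, from +y to -y, loose cassettes: blue, grey, gap of 20-25 mm, grey, blue, all shaped like the orange one; spare room at the row's ends.
- orange_centre (a point): Centre (half-way up) of the loose orange cassette standing on the bench: 30 mm thick (y), 56 long (x), 75 high (z), 0.1-0.21 kg. Foot tapers to 22 mm thick over the lowest 14 mm, top to 12 mm over the uppermost 18, so the foot leads in between two tops. Its flat +x and -x end faces, 56 mm apart, can be gripped clear of the neighbours. A green one of the same shape is not wanted.
- left_centre (a point): Centre (half-way up) of the loose grey cassette on the +y side of the gap; shape, size and axes as the orange one, 30 mm thick along y, 0.15 kg. It stands on the rack's base: centre 45.5 mm above the bench.
- right_centre (a point): Centre (half-way up) of the loose grey cassette on the -y side of the gap; shape, size and axes as the orange one, 30 mm thick along y, 0.15 kg. It stands on the rack's base: centre 45.5 mm above the bench.
Things that resemble listed ones, but are neither listed nor needed, are in the scene too. Leave any pink or yellow look-alike of the part that bears left_centre alone.

How it is judged:
By the outcome, as a careful person would: the job done as asked, in the order asked, and still so for the second after the job is handed in, with the robot touching nothing.
It also fails if it takes over 38 s, if anything falls off the work surface, if the arm or the gripper's body presses on something with over 40 N, if the wrist force passes 120 N, or if a joint passes its speed limit or range.

## Working session

There is one attempt and no reset: what is moved stays moved. The work goes in short steps, Python scripts to look and compute and a tool call to move; the robot and the scene stay as the last step left them, time stands still between calls to the robot, and variables do not carry over. Pictures are saved under pics/ and viewed, and the job is handed in when it is done.

Besides the shell and the picture viewer there is one more tool, called after ">>>" by a JSON object that holds its "method" and its "body", one argument or row to a line. move_arm: Moves the arm, as the interface text tells. Its arguments: {"type":"object","properties":{"motion":{"type":"array"},"squeeze":{"type":"number"}},"required":["motion"]}

```bash
mkdir -p pics; python3 - <<'E'
from plant import bot
import cv2,numpy as np
print(bot.get_state())
for n in("scene","top"):
    im=bot.grab_frame(n);cv2.imwrite(f"pics/{n}0.png",im)
    c=bot.get_calibration(n);print(n,c["fx"],c["fy"],c["cx"],c["cy"],np.round(c["extrinsics"],4).tolist())
E
```

```text
{'time_s': 0.0, 'q': array([ 8.99924213e-01,  1.59029042e-01,  1.59824552e+00, -2.12499194e-05,
        1.38618371e+00, -2.10115255e-01]), 'joint_velocities': array([ 0.00109468,  0.00140494, -0.00100976,  0.00131104,  0.00179583,
        0.00034626]), 'effort': array([-6.41303723e-04, -3.85561860e+01, -3.22111166e+01,  7.00298441e-02,
        3.77460499e-02, -1.33703211e-04]), 'tool_pos': array([0.25529212, 0.51451538, 0.2136235 ]), 'tcp_rot': array([ 2.28343964e-01,  9.73580076e-01, -8.48220073e-04, -3.88292550e-04]), 'ft_force': array([-0.98796873,  0.85155763, -0.69664837]), 'moment': array([-0.00274538, -0.04501554,  0.00613038]), 'opening': 1.0020559799326436}
scene 406.74505313476146 406.74505313476146 277.921999683955 206.32747332934375 [[0.8638, -0.5036, 0.017, -0.4214], [-0.2437, -0.4471, -0.8606, 0.18], [0.4411, 0.7392, -0.5089, 0.6541], [0.0, 0.0, 0.0, 1.0]]
top 468.71130540951236 468.71130540951236 280.4697255435291 224.0858086850276 [[0.0155, -0.9997, -0.0197, 0.0387], [-0.989, -0.0124, -0.1472, 0.5016], [0.1469, 0.0218, -0.9889, 1.0942], [0.0, 0.0, 0.0, 1.0]]
```

View pics/scene0.png

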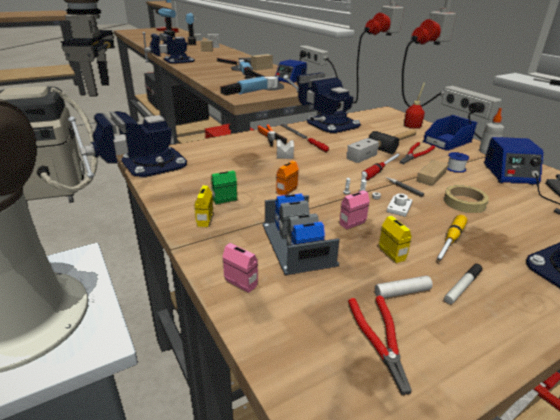

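View pics/top0.png

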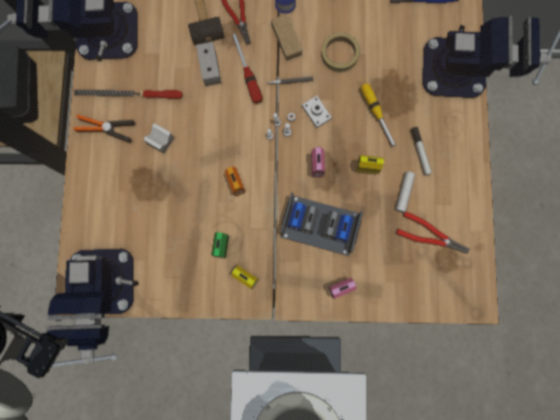

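Scene: the orange cassette is at scene (287,179) and top (234,180). The rack is at scene (300,235) and top (320,225). Possible mix-ups are the orange pliers at top (105,125), the green cassette (219,245), yellow (243,276) and (371,163), and pink (318,160) and (343,288). I choose the orange body at top (234,180) and will check it in a crop.

```bash
python3 - <<'E'
import cv2,numpy as np
t=cv2.imread("pics/top0.png");s=cv2.imread("pics/scene0.png")
a=cv2.resize(t[155:265,210:370],None,fx=5,fy=5,interpolation=cv2.INTER_CUBIC)
b=cv2.resize(s[155:275,225:355],None,fx=5,fy=5,interpolation=cv2.INTER_CUBIC)
cv2.imwrite("pics/ct.png",a);cv2.imwrite("pics/cs.png",b)
E
```

```text
(no output)
```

View pics/ct.png

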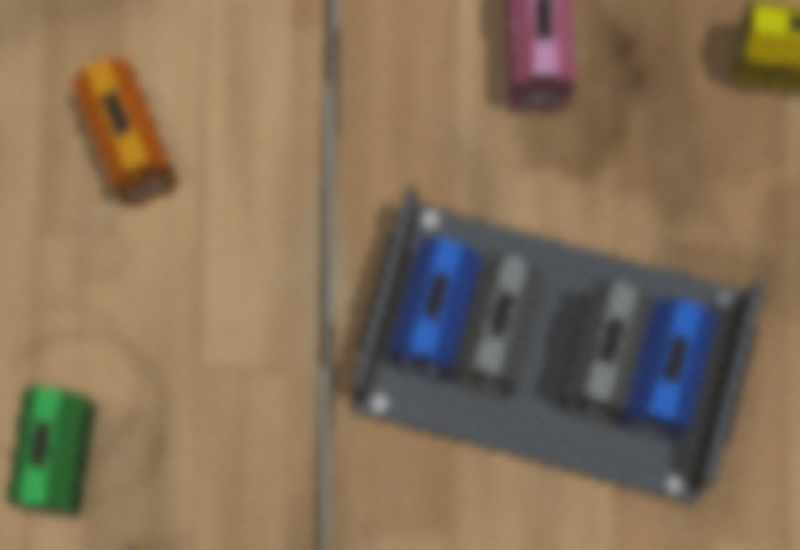

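View pics/cs.png

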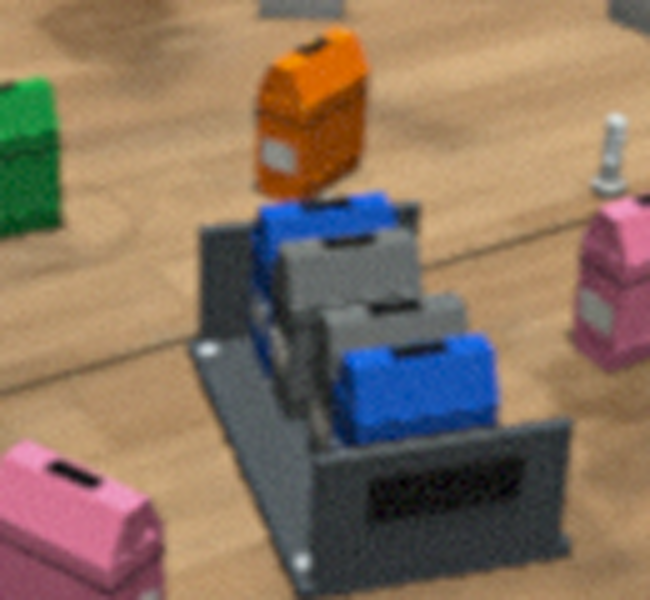

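```bash
cat > h.py <<'E'
import numpy as np,cv2,json
from plant import bot
def ray(n,p):
    c=bot.get_calibration(n);E=np.array(c["extrinsics"]);R=E[:3,:3];t=E[:3,3]
    d=R.T@np.array([(p[0]-c["cx"])/c["fx"],(p[1]-c["cy"])/c["fy"],1]);return -R.T@t,d/np.linalg.norm(d)
def plane(n,p,z):
    o,d=ray(n,p);return o+d*(z-o[2])/d[2]
def tri(p,q):
    o1,d1=ray("top",p);o2,d2=ray("scene",q)
    A=np.stack([d1,-d2],1);s=np.linalg.lstsq(A,o2-o1,rcond=None)[0]
    a=o1+d1*s[0];b=o2+d2*s[1];return (a+b)/2,np.linalg.norm(a-b)
def proj(n,P):
    c=bot.get_calibration(n);E=np.array(c["extrinsics"]);v=E[:3,:3]@P+E[:3,3]
    return np.array([c["fx"]*v[0]/v[2]+c["cx"],c["fy"]*v[1]/v[2]+c["cy"]])
def dark(im,p,r=4):
    # centroid of darkness in a window
    g=cv2.cvtColor(im,cv2.COLOR_BGR2GRAY).astype(float)
    for _ in range(4):
        x0,y0=int(round(p[0])),int(round(p[1]))
        w=g[y0-r:y0+r+1,x0-r:x0+r+1];k=np.clip(np.percentile(w,45)-w,0,None)
        yy,xx=np.mgrid[y0-r:y0+r+1,x0-r:x0+r+1]
        # keep connected dark blob at the centre
        m=(k>0.35*k.max()).astype(np.uint8);_,l=cv2.connectedComponents(m)
        lab=l[r,r] or l[np.unravel_index(np.argmax(k),k.shape)]
        k=k*(l==lab);p=np.array([(k*xx).sum(),(k*yy).sum()])/k.sum()
    return p
E
python3 - <<'E'
from h import *
t=cv2.imread("pics/top0.png");s=cv2.imread("pics/scene0.png")
T=lambda x,y:np.array([210+x/5-.4,155+y/5-.4]);S=lambda x,y:np.array([225+x/5-.4,155+y/5-.4])
for n,a,b,z in[("orange",T(117,113),S(315,46),.075),("L",T(502,313),S(349,241),.083),("R",T(611,338),S(393,307),.083),("B1",T(436,295),S(328,203),.083),("B2",T(677,356),S(418,350),.083)]:
    P=plane("top",a,z);Q=plane("scene",b,z);X,e=tri(a,b)
    d=dark(t,a);print(n,a,d,P.round(4),"scene",Q.round(4),"tri",X.round(4),round(e,4),"darkref",plane("top",d,z).round(4))
C=[plane("top",T(*p),.008) for p in[(430,218),(380,403),(674,484),(724,297)]]
C=np.array(C)[:,:2];print(C.round(4),C.mean(0))
for i in range(4):
    d=C[(i+1)%4]-C[i];print(np.linalg.norm(d),np.degrees(np.arctan2(d[1],d[0])))
# orange ridge axis
hsv=cv2.cvtColor(t,cv2.COLOR_BGR2HSV)
m=cv2.inRange(hsv,(5,140,90),(18,255,255));m[:, :215]=0;m[:,255:]=0;m[:160]=0;m[200:]=0
ys,xs=np.nonzero(m);P=np.array([plane("top",(x,y),.06)[:2] for x,y in zip(xs,ys)]);print(len(P),P.mean(0))
print("minAreaRect",cv2.minAreaRect((P*1000).astype(np.float32)))
E
```

```text
orange [233.  177.2] [232.73696682 177.1943128 ] [0.6065 0.1593 0.075 ] scene [0.6081 0.1614 0.075 ] tri [0.6064 0.1591 0.0763] 0.0004 darkref [0.6065 0.1599 0.075 ]
L [310.  217.2] [309.78712871 217.37128713] [ 0.5112 -0.0235  0.083 ] scene [ 0.5127 -0.0207  0.083 ] tri [ 0.5109 -0.0234  0.0849] 0.0 darkref [ 0.5108 -0.023   0.083 ]
R [331.8 222.2] [331.73913043 222.65217391] [ 0.5001 -0.074   0.083 ] scene [ 0.5006 -0.0715  0.083 ] tri [ 0.4996 -0.0736  0.0845] 0.0007 darkref [ 0.4991 -0.0738  0.083 ]
B1 [296.8 213.6] [296.77 213.43] [0.5193 0.0071 0.083 ] scene [0.5219 0.0103 0.083 ] tri [0.5193 0.007  0.0853] 0.0008 darkref [0.5197 0.0072 0.083 ]
B2 [345.  225.8] [344.4787234  226.43617021] [ 0.4921 -0.1044  0.083 ] scene [ 0.4922 -0.1012  0.083 ] tri [ 0.4912 -0.1038  0.0849] 0.0014 darkref [ 0.4906 -0.1032  0.083 ]
[[ 0.5712  0.0096]
 [ 0.4778  0.0333]
 [ 0.4397 -0.1114]
 [ 0.533  -0.1365]] [ 0.50541881 -0.05126358]
0.09635574556782935 165.7755320490723
0.1495559212689525 -104.7626936784637
0.09659061298537373 -15.087206736419214
0.15100831154936162 75.32744531172463
284 [0.60471602 0.15960694]
minAreaRect ((604.4594116210938, 159.4947967529297), (68.47142791748047, 30.3874454498291), 23.03965187072754)
```

```bash
python3 - <<'E'
from h import *
t=cv2.imread("pics/top0.png")
hsv=cv2.cvtColor(t,cv2.COLOR_BGR2HSV)[160:200,215:255]
m=((hsv[...,0]>4)&(hsv[...,0]<20)&(hsv[...,1]>150)).astype(np.uint8)
v=hsv[...,2]; print(np.percentile(v[m>0],[10,30,50,70,90]))
th=cv2.threshold(v[m>0].reshape(-1,1),0,255,cv2.THRESH_OTSU)[0];print(th)
r=((v>th)&(m>0)).astype(np.uint8); r=cv2.morphologyEx(r,cv2.MORPH_CLOSE,np.ones((7,7)))
n,l,st,_=cv2.connectedComponentsWithStats(r);k=1+np.argmax(st[1:,4])
ys,xs=np.nonzero(l==k);P=np.array([plane("top",(x+215,y+160),.075)[:2] for x,y in zip(xs,ys)])*1000
print(len(P),P.mean(0),cv2.minAreaRect(P.astype(np.float32)))
c=np.linalg.eigh(np.cov(P.T))[1][:,1];print(np.degrees(np.arctan2(c[1],c[0])))
o=cv2.resize(t[160:200,215:255],None,fx=14,fy=14,interpolation=cv2.INTER_CUBIC);cv2.imwrite("pics/o.png",o)
E
```

```text
[110.9 135.  145.  151.3 175. ]
137.0
230 [606.34354119 157.61372635] ((606.151611328125, 158.75624084472656), (54.899391174316406, 26.91832160949707), 22.821266174316406)
-154.22705420226544
```

View pics/o.png

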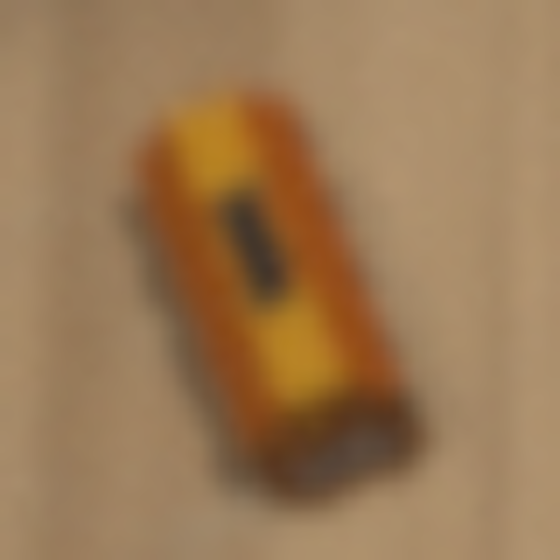

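```bash
python3 - <<'E'
from h import *
f=lambda x,y:plane("top",(215+x/14-.46,160+y/14-.46),.075)
for a,b in[((310,398),(207,95)),((345,375),(245,100)),((275,400),(172,110))]:
    A,B=f(*a),f(*b);d=B-A;print(np.linalg.norm(d),np.degrees(np.arctan2(d[1],d[0])),(A+B)/2)
T=lambda x,y:plane("top",(210+x/5-.4,155+y/5-.4),.083)
for a,b in[((488,375),(516,258)),((600,405),(628,285)),((424,362),(450,240)),((664,425),(690,302))]:
    A,B=T(*a),T(*b);d=B-A;print(np.linalg.norm(d),np.degrees(np.arctan2(d[1],d[0])),(A+B)/2)
s=bot.get_state();print(s['tool_pos'],s['time_s'])
from scipy.spatial.transform import Rotation as R
print(R.from_quat(s['tcp_rot']).as_matrix().round(3))
E
```

```text
0.05589983994424734 19.989230244873035 [0.60675475 0.15934448 0.075     ]
0.051112660614423336 21.113430128211615 [0.60836926 0.15318459 0.075     ]
0.053755244943672835 20.789680039185576 [0.6052056  0.16524524 0.075     ]
0.05653630580393336 -12.902830700237885 [ 0.50969867 -0.02356302  0.083     ]
0.057742051083300695 -12.973125122505591 [ 0.49699111 -0.07537042  0.083     ]
0.058718398276276444 -11.268319855473633 [0.51662818 0.00663074 0.083     ]
0.058786837738644064 -12.017492149268605 [ 0.48872524 -0.10437988  0.083     ]
[0.25536264 0.51455095 0.21373043] 0.1
[[-0.896  0.445 -0.001]
 [ 0.445  0.896 -0.001]
 [ 0.    -0.002 -1.   ]]
```

Picture check: the crop shows the orange cassette upright, with its slot at top (233,177) and its label end towards the robot. Triangulating the slot puts its height at 76 mm, against the expected 75 mm. Yaw is about 20.5°. The greys are 51.7 mm apart, so the gap is about 22 mm, which fits. Next I'll work out the reach.

```bash
cat >> h.py <<'E'
from scipy.spatial.transform import Rotation as Ro
def goto(pos,yawdeg):
    s=bot.get_state();R0=Ro.from_quat(s['tcp_rot']);y=np.radians(yawdeg)
    Y=np.array([np.cos(y),np.sin(y),0]);Z=np.array([0,0,-1.]);X=np.cross(Y,Z)
    Rt=Ro.from_matrix(np.stack([X,Y,Z],1))
    print("t",s['time_s'],"pos",s['tool_pos'].round(4),"turn",(R0.inv()*Rt).as_rotvec().round(4),"shift cm",(100*R0.inv().apply(np.array(pos)-s['tool_pos'])).round(2),"F",s['ft_force'].round(2),"open",round(s['opening'],3),"q",s['q'].round(2))
E
python3 -c "
from h import *
goto((.6066,.1595,.16),20.5);goto((.6066,.1595,.023),20.5)"
```

```text
t 0.1 pos [0.2554 0.5146 0.2137] turn [-1.700e-03  3.000e-04  7.522e-01] shift cm [-47.25 -16.17   5.39] F [ 0.98  0.09 -0.21] open 1.002 q [ 0.9   0.16  1.6  -0.    1.39 -0.21]
t 0.1 pos [0.2554 0.5146 0.2137] turn [-1.700e-03  3.000e-04  7.522e-01] shift cm [-47.25 -16.15  19.09] F [ 0.98  0.09 -0.21] open 1.002 q [ 0.9   0.16  1.6  -0.    1.39 -0.21]
```

>>> {"method": "move_arm", "body": {
  "motion": [
    [[0,0,0.08],[-5,-1.7,0],9.19],
    [[0,0,0.16],[-10,-3.4,0],9.19],
    [[0,0,0.24],[-15,-5.1,0],9.19],
    [[0,0,0.32],[-20,-6.8,0],9.19],
    [[0,0,0.4],[-25,-8.5,0],9.19],
    [[0,0,0.48],[-30,-10.2,0.6],9.19],
    [[0,0,0.56],[-35,-11.9,1.8],9.19],
    [[0,0,0.64],[-40,-13.6,3],9.19],
    [[0,0,0.7],[-44,-15.1,4.4],9.19],
    [[0,0,0.752],[-47.25,-16.17,5.4],9.19],
    [[0,0,0.752],[-47.25,-16.17,5.4],9.19],
    [[0,0,0.752],[-47.25,-16.17,5.4],9.19]
  ],
  "squeeze": 40
}}

```text
time_s: 1.6
tool_pos: [0.606, 0.1601, 0.1597]
tcp_rot: [0.57, 0.822, -0.001, -0.0]
ft_force: [0.3, -0.2, -0.1]
opening: 0.999
```

```bash
python3 -c "
from h import *
t=bot.grab_frame('top');s=bot.grab_frame('scene')
cv2.imwrite('pics/t1.png',np.hstack([cv2.resize(t[140:220,190:280],(450,400),interpolation=2),cv2.resize(s[120:210,240:330],(400,400),interpolation=2)[:,:350]]))
goto((.6066,.1595,.023),20.5)"
```

```text
t 1.7 pos [0.6061 0.1606 0.1603] turn [-0.0011  0.0007  0.0018] shift cm [-0.11  0.03 13.73] F [ 0.2  -0.59  0.27] open 0.999 q [ 0.07  0.33  1.5  -0.    1.31 -0.29]
```

View pics/t1.png

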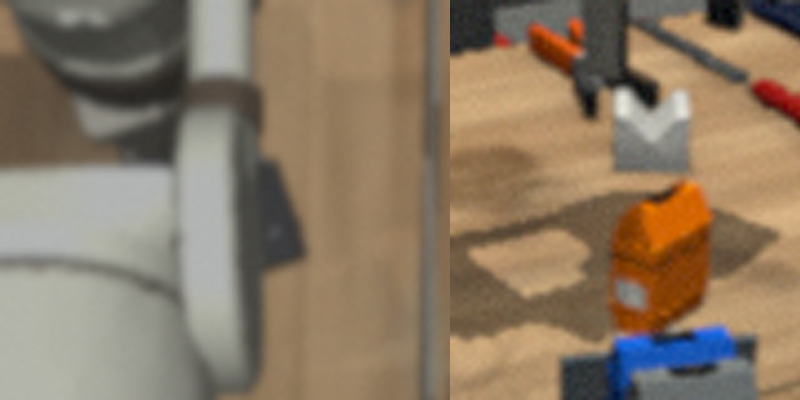

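```bash
python3 -c "
from h import *
s=bot.grab_frame('scene')
for P in [(.606,.1605,.16),(.606,.1605,.3),(.606+.043,.1605+.016,.16),(.606-.043,.1605-.016,.16)]:
  p=proj('scene',np.array(P));print(p);cv2.circle(s,tuple(p.astype(int)),2,(0,0,255),-1)
cv2.imwrite('pics/s2.png',s)"
```

```text
[288.07998269 131.16388323]
[289.98851634  69.90040672]
[299.71986683 126.25415908]
[275.66748976 136.39949516]
```

View pics/s2.png

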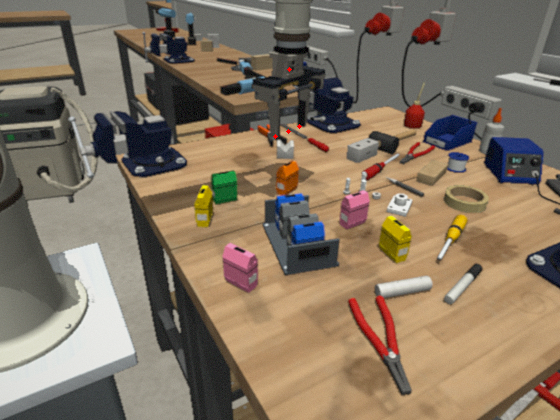

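The gripper hangs over the orange cassette, with fingertips near scene (275,137) and (300,126), as projected. Now I'll descend and grip.

>>> {"method": "move_arm", "body": {
  "motion": [
    [[0,0,0],[-0.1,0,4],9.19],
    [[0,0,0],[-0.1,0,8],9.19],
    [[0,0,0],[-0.1,0,11],9.19],
    [[0,0,0],[-0.1,0,13.2],9.19],
    [[0,0,0],[-0.1,0,13.7],9.19],
    [[0,0,0],[-0.1,0,13.7],7],
    [[0,0,0],[-0.1,0,13.7],6],
    [[0,0,0],[-0.1,0,13.7],5],
    [[0,0,0],[-0.1,0,13.7],4],
    [[0,0,0],[-0.1,0,13.7],4],
    [[0,0,0],[-0.1,0,13.7],4]
  ],
  "squeeze": 55
}}

```text
time_s: 3.12
tool_pos: [0.607, 0.1596, 0.0241]
tcp_rot: [0.569, 0.822, -0.0, 0.001]
ft_force: [0.1, 0.1, 5.4]
opening: 0.609
```

```bash
python3 -c "
from h import *
s=bot.grab_frame('scene')
cv2.imwrite('pics/s3.png',cv2.resize(s[90:270,200:400],(660,594),interpolation=2))
goto((.6066,.1595,.2),20.5)"
```

```text
t 3.175 pos [0.607  0.1596 0.0241] turn [0.0002 0.0012 0.0019] shift cm [-1.000e-02 -3.000e-02 -1.759e+01] F [-0.43 -0.28  5.45] open 0.61 q [ 0.07  0.5   1.58 -0.    1.07 -0.29]
```

View pics/s3.png

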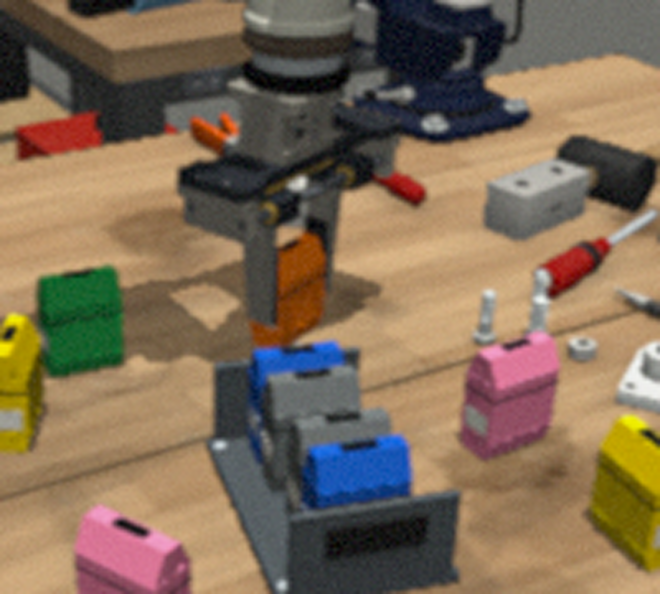

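>>> {"method": "move_arm", "body": {
  "motion": [
    [[0,0,0],[0,0,-2],4],
    [[0,0,0],[0,0,-6],4],
    [[0,0,0],[0,0,-10],4],
    [[0,0,0],[0,0,-13.5],4],
    [[0,0,0],[0,0,-13.5],4],
    [[0,0,0],[0,0,-13.5],4]
  ],
  "squeeze": 60
}}

```text
time_s: 3.92
tool_pos: [0.606, 0.1596, 0.1578]
tcp_rot: [0.569, 0.822, -0.001, -0.0]
ft_force: [-0.1, 0.0, -0.8]
opening: 0.607
```

```bash
python3 -c "
from h import *
goto((.5052,-.049,.155),-14.3)"
```

```text
t 3.925 pos [0.606  0.1596 0.1578] turn [-0.0016  0.0012  0.6092] shift cm [-15.98 -16.77   0.33] F [-0.13  0.02 -0.83] open 0.607 q [ 0.07  0.34  1.5  -0.    1.31 -0.29]
```

>>> {"method": "move_arm", "body": {
  "motion": [
    [[0,0,0.07],[-1.8,-1.9,0],4],
    [[0,0,0.14],[-3.6,-3.8,0],4],
    [[0,0,0.21],[-5.4,-5.7,0],4],
    [[0,0,0.28],[-7.2,-7.6,0],4],
    [[0,0,0.35],[-9,-9.5,0],4],
    [[0,0,0.42],[-10.8,-11.4,0],4],
    [[0,0,0.49],[-12.6,-13.3,0.1],4],
    [[0,0,0.56],[-14.4,-15.2,0.2],4],
    [[0,0,0.609],[-16,-16.8,0.3],4],
    [[0,0,0.609],[-16,-16.8,0.3],4],
    [[0,0,0.609],[-16,-16.8,0.3],4]
  ]
}}

```text
time_s: 5.3
tool_pos: [0.5045, -0.0485, 0.1542]
tcp_rot: [0.789, 0.614, -0.001, -0.001]
ft_force: [0.2, 0.0, -0.4]
opening: 0.606
```

```bash
python3 -c "
from h import *
s=bot.grab_frame('scene');t=bot.grab_frame('top')
cv2.imwrite('pics/s4.png',cv2.resize(s[110:280,220:380],(560,595),interpolation=2))
cv2.imwrite('pics/t4.png',cv2.resize(t[160:280,250:390],(700,600),interpolation=2))
goto((.5052,-.049,.155),-14.3)"
```

```text
t 5.4 pos [ 0.505  -0.0484  0.1548] turn [-0.0021  0.0012  0.0016] shift cm [-0.05  0.04 -0.03] F [ 0.54  0.17 -0.93] open 0.602 q [-0.33  0.04  1.85 -0.    1.26 -0.08]
```

View pics/s4.png

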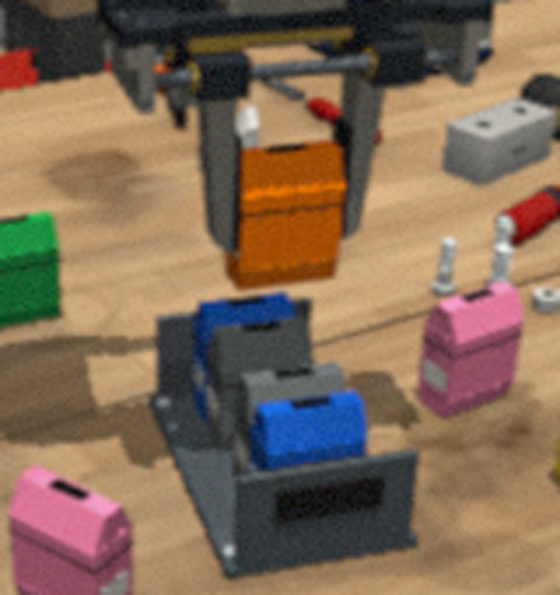

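View pics/t4.png

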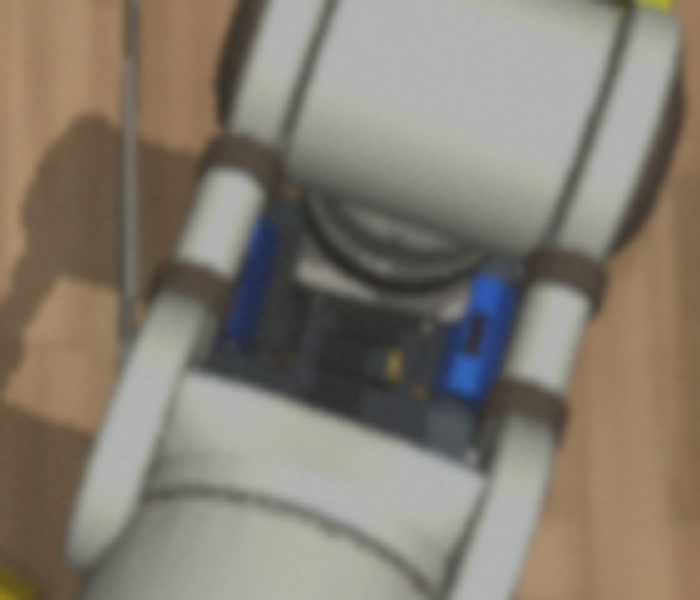

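```bash
python3 -c "
from h import *
p=(220+293/3.5-.36,110+147/3.5-.36)
P=plane('scene',p,.2057);print(P, P-np.array([0.0015,.0025,0]))
T=np.array([.505,-.0484,.1548]);
u=np.array([np.cos(np.radians(75.7)),np.sin(np.radians(75.7))])
for n,X in dict(tcp=T,slot=P,L=np.array([.511,-.0232]),R=np.array([.4996,-.0739]),Ls=np.array([.5127,-.0207]),Rs=np.array([.5006,-.0715])).items(): print(n,(X[:2]@u)*1000)
"
```

```text
[ 0.50874175 -0.04881636  0.2057    ] [ 0.50724175 -0.05131636  0.2057    ]
tcp 77.83414002489273
slot 78.35489221612214
L 103.73533053268228
R 51.79044420531475
Ls 106.57776818282814
Rs 54.363080973413986
```

Orange hangs centred over the gap, and the two estimates along the row agree to about 2 mm against a ±9 mm lead-in. I'll lower it gently.

>>> {"method": "move_arm", "body": {
  "motion": [
    [[0,0,0],[0.05,0,2.5],4],
    [[0,0,0],[0.05,0,4.5],4],
    [[0,0,0],[0.05,0,5.2],4],
    [[0,0,0],[0.05,0,5.6],4],
    [[0,0,0],[0.05,0,6],4],
    [[0,0,0],[0.05,0,6.4],4],
    [[0,0,0],[0.05,0,6.8],4],
    [[0,0,0],[0.05,0,6.8],4]
  ]
}}

```text
time_s: 6.4
tool_pos: [0.5049, -0.048, 0.0866]
tcp_rot: [0.789, 0.614, -0.001, -0.001]
ft_force: [-0.5, -0.4, -1.9]
opening: 0.6
```

```bash
python3 -c "
from h import *
s=bot.grab_frame('scene')
cv2.imwrite('pics/s5.png',cv2.resize(s[110:280,220:380],(560,595),interpolation=2))
goto((.5052,-.049,.0321),-14.3)"
```

```text
t 6.45 pos [ 0.5049 -0.048   0.0867] turn [-0.0022  0.0011  0.0014] shift cm [-0.08  0.06  5.46] F [ 0.65 -0.43 -1.49] open 0.606 q [-0.33  0.13  1.9  -0.    1.12 -0.08]
```

View pics/s5.png

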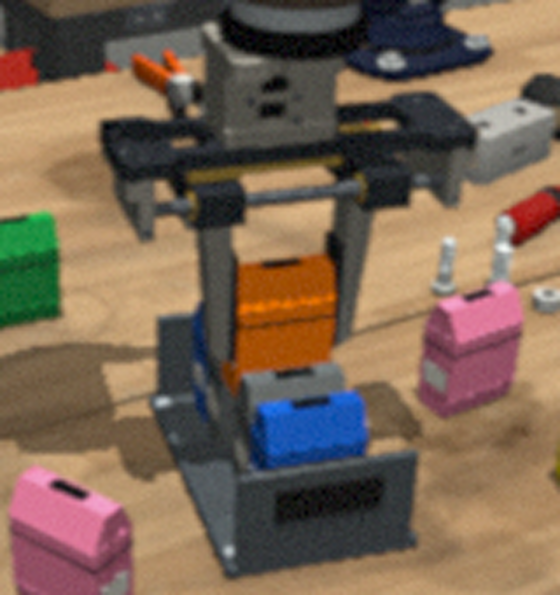

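>>> {"method": "move_arm", "body": {
  "motion": [
    [[0,0,0],[0,0,0.3],4],
    [[0,0,0],[0,0,0.6],4],
    [[0,0,0],[0,0,0.9],4],
    [[0,0,0],[0,0,1.2],4],
    [[0,0,0],[0,0,1.5],4],
    [[0,0,0],[0,0,1.8],4],
    [[0,0,0],[0,0,2.1],4],
    [[0,0,0],[0,0,2.4],4],
    [[0,0,0],[0,0,2.7],4],
    [[0,0,0],[0,0,3],4]
  ]
}}

```text
time_s: 7.7
tool_pos: [0.505, -0.0481, 0.0566]
tcp_rot: [0.789, 0.614, -0.001, -0.0]
ft_force: [-0.1, -0.6, 0.9]
opening: 0.603
```

```bash
python3 -c "
from h import *
s=bot.grab_frame('scene')
cv2.imwrite('pics/s6.png',cv2.resize(s[110:280,220:380],(560,595),interpolation=2))
goto((.5052,-.049,.0321),-14.3)"
```

```text
t 7.75 pos [ 0.5048 -0.0481  0.0563] turn [-0.0022  0.0013  0.0014] shift cm [-0.07  0.06  2.42] F [-1.23 -0.09  0.52] open 0.607 q [-0.33  0.17  1.92 -0.    1.05 -0.08]
```

View pics/s6.png

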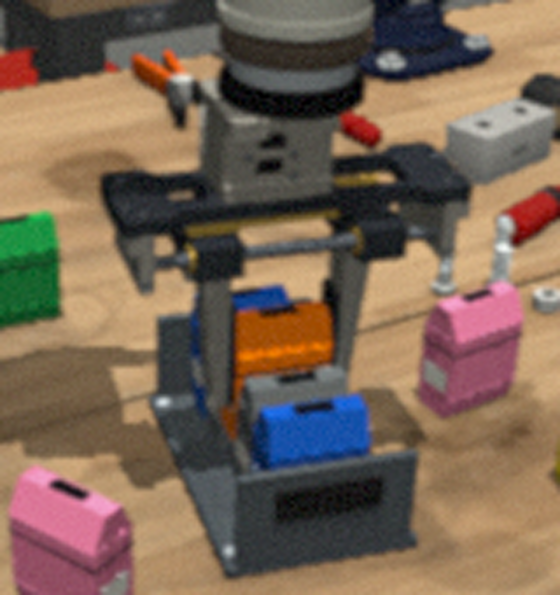

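The cassettes are making way and still upright, and the force is under 1.5 N. Continuing to the floor.

>>> {"method": "move_arm", "body": {
  "motion": [
    [[0,0,0],[0,0,0.3],4],
    [[0,0,0],[0,0,0.6],4],
    [[0,0,0],[0,0,0.9],4],
    [[0,0,0],[0,0,1.2],4],
    [[0,0,0],[0,0,1.5],4],
    [[0,0,0],[0,0,1.8],4],
    [[0,0,0],[0,0,2],4],
    [[0,0,0],[0,0,2.1],4],
    [[0,0,0],[0,0,2.2],4],
    [[0,0,0],[0,0,2.2],4]
  ]
}}

```text
time_s: 9.0
tool_pos: [0.5044, -0.0479, 0.034]
tcp_rot: [0.789, 0.614, -0.001, -0.001]
ft_force: [-1.3, -0.8, -1.9]
opening: 0.604
```

```bash
python3 -c "
from h import *
goto((.5052,-.049,.0321),-14.3)"
```

```text
t 9.0 pos [ 0.5044 -0.0479  0.034 ] turn [-0.003   0.001   0.0014] shift cm [-0.09  0.1   0.19] F [-1.29 -0.78 -1.88] open 0.604 q [-0.33  0.21  1.93 -0.    1.01 -0.08]
```

Press the last 2–3 mm in small steps until it touches.

>>> {"method": "move_arm", "body": {
  "motion": [
    [[0,0,0],[0,0,0.06],4],
    [[0,0,0],[0,0,0.12],4],
    [[0,0,0],[0,0,0.18],4],
    [[0,0,0],[0,0,0.22],4],
    [[0,0,0],[0,0,0.22],4]
  ]
}}

```text
time_s: 9.62
tool_pos: [0.5047, -0.048, 0.0329]
tcp_rot: [0.789, 0.614, -0.001, -0.001]
ft_force: [-5.3, -0.4, 8.9]
opening: 0.605
```

```bash
python3 -c "
from h import *
s=bot.grab_frame('scene')
cv2.imwrite('pics/s7.png',cv2.resize(s[110:280,220:380],(560,595),interpolation=2))
goto((.5052,-.049,.0321),-14.3)"
```

```text
t 9.675 pos [ 0.5047 -0.048   0.0329] turn [-0.0029  0.0012  0.0016] shift cm [-0.09  0.08  0.08] F [-4.67  0.76  9.59] open 0.607 q [-0.33  0.21  1.93 -0.    1.   -0.08]
```

View pics/s7.png

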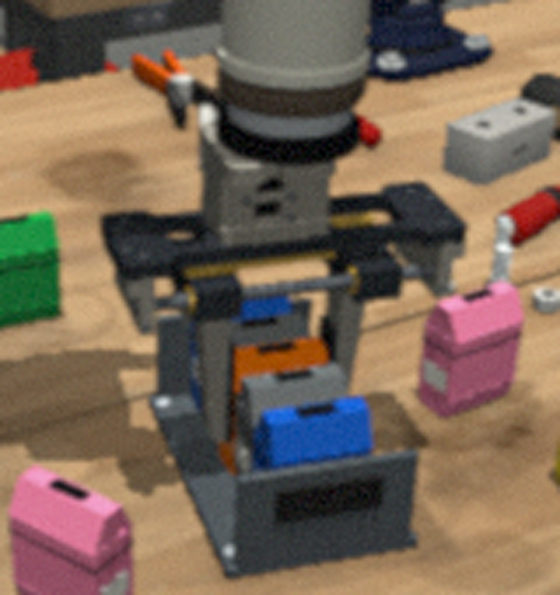

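Orange is down on the floor: TCP z is 32.9 mm with 9 N upward contact, and its top is level with the greys. Releasing and withdrawing straight up.

>>> {"method": "move_arm", "body": {
  "motion": [
    [[0,0,0],[0,0,-0.05],6],
    [[0,0,0],[0,0,-0.05],7],
    [[0,0,0],[0,0,-0.05],8],
    [[0,0,0],[0,0,-0.05],8.5],
    [[0,0,0],[0,0,-1],8.5],
    [[0,0,0],[0,0,-3],8.5],
    [[0,0,0],[0,0,-6],8.5],
    [[0,0,0],[0,0,-10],8.5],
    [[0,0,0],[0,0,-14],8.5],
    [[0,0,0],[0,0,-18],8.5],
    [[0,0,0],[-3,-5,-20],8.5],
    [[0,0,0],[6,-6,-20],8.5],
    [[0,0,0],[12,-6,-20],8.5],
    [[0,0,0],[18,-6,-20],8.5],
    [[0,0,0],[22,-6,-20],8.5],
    [[0,0,0],[22,-6,-20],8.5]
  ]
}}

```text
time_s: 11.68
tool_pos: [0.501, 0.1837, 0.2331]
tcp_rot: [0.787, 0.616, -0.001, -0.001]
ft_force: [-0.0, -0.0, 0.3]
opening: 0.924
```

```bash
python3 -c "
from h import *
s=bot.grab_frame('scene');t=bot.grab_frame('top')
cv2.imwrite('pics/s8.png',cv2.resize(s[155:275,225:355],(650,600),interpolation=2))
cv2.imwrite('pics/t8.png',cv2.resize(t[155:265,210:370],(800,550),interpolation=2))
cv2.imwrite('pics/s8r.png',s);cv2.imwrite('pics/t8r.png',t);print(bot.get_state()['time_s'])"
```

```text
11.775
```

View pics/s8.png

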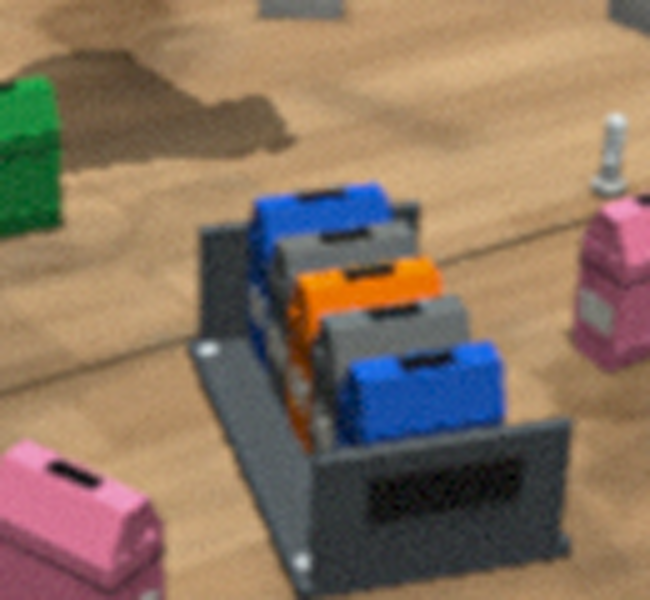

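View pics/t8.png

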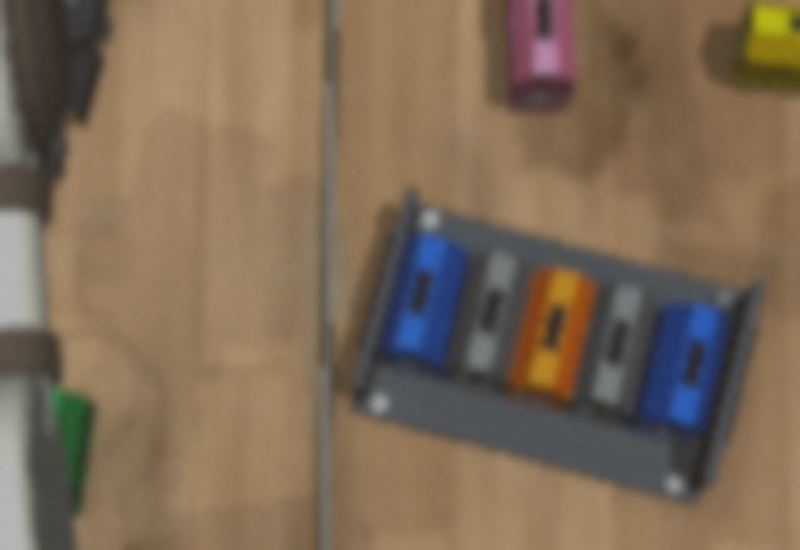

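```bash
python3 -c "
from h import *
T=lambda x,y:np.array([210+x/5-.4,155+y/5-.4]);S=lambda x,y:np.array([225+x/5-.4,155+y/5-.4])
for n,a,b in[('B1',T(422,289),S(322,195)),('L',T(491,311),S(345,236)),('O',T(553,326),S(369,272)),('R',T(619,341),S(395,311)),('B2',T(693,362),S(428,360))]:
  X,e=tri(a,b);print(n,X.round(4),round(e,4))
print({k:v for k,v in bot.get_state().items() if k in('time_s','ft_force','joint_velocities')})"
```

```text
B1 [0.5214 0.0138 0.0853] 0.0006
L [ 0.512  -0.0184  0.0844] 0.0003
O [ 0.5053 -0.0471  0.0844] 0.0001
R [ 0.4981 -0.0773  0.0852] 0.0008
B2 [ 0.4892 -0.1115  0.0854] 0.0004
{'time_s': 11.775, 'joint_velocities': array([-0.03683812, -0.01665624,  0.01773806, -0.00096871, -0.00111694,
       -0.00245836]), 'ft_force': array([-0.21283038, -0.19610962,  0.05578206])}
```

All five tops triangulate to 84–85 mm and are therefore level. The orange sits about 30 mm from each grey and in line with the row. Handing in.

```bash
python3 -c "
from plant import bot
print(bot.sign_off())"
```

```text
the job is handed in; nothing more can be done
None
```

The orange cassette is back in the rack, standing on the floor between the two grey ones. I gripped it by its end faces, turned it in line with the row and pushed it straight down between the greys until it touched the floor at about 9 N. I then let go, backed off and handed the job in at about 11.8 s.

- **Height:** in the last pictures all five cassette tops came out level at 84–85 mm. That is 1–2 mm above the nominal 83 mm, the same offset I saw before moving anything.
- **Spacing:** the orange is about 30 mm from each grey, and the slots on the five tops lie on one line to about 1–2 mm. Both greys and both blues are still upright.
- **Disagreement:** before insertion, the two cameras differed by about 2 mm on where the gap was. This was well inside the roughly ±9 mm lead-in and caused no trouble.
- **Failed checks:** none.

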